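Fit the clip-on light to the small monitor

TASK

Fit the clip-on light to the small monitor: slide the lid of the wooden case all the way out of its grooves and set it down flat on the open desk (set it down, do not drop it), then lift the light bar out. Hang the bar over the middle of the monitor's top edge, square to the screen, with the tube in front of the screen and the counterweight behind, lowering it until the edge carries it and only then letting go, so that its weight does not swing it off. Treat the monitor gently and leave the other things on the desk where they are.

Things in the scene. Friction and masses are not known exactly. Their poses are not given: they have to be found in the camera images.
- case: Fixed wooden case with a sliding lid, 102 (x) x 170 (y) x 92 mm high. Origin: centre of its underside; z up. The long walls at x = -51 and +51 mm carry the lid's grooves; over each groove is a lip 12 mm wide, its top at 92 mm. The end at y = -85 mm is closed up to 92 mm. Inside: floor at 6 mm and a padded cradle for the light bar.
- case_mouth (a point): Middle of the case's open end (0, 85, 79 mm in the case's frame): the end wall stops there under the lid, which slides out over it towards the case's +y. The grooves end here too, so the lid is free when its origin is 82 mm beyond this point (167 mm from the case's centre); before that it cannot be lifted.
- lid: Loose flat wooden lid, 89 (x) x 164 (y) x 5 mm, 0.11 kg, axes along the case's, lying in the case's grooves with 1.5 mm of play to each side and 2 mm up. Origin: centre of its underside, 79 mm above the desk in the case, at the start 3 (shut) to 15 mm towards +y. Laid down, its origin is at z = 0 on the mat, -2 mm on the bare desk.
- lid_ridge (a point): On the lid: centre of the pull ridge across the middle of its top, 15 mm above the lid's origin. The ridge is 50 mm long (x), 14 mm thick (y) and rises from 5 to 25 mm above the lid's underside; pinch it along y.
- light_bar: Loose clip-on light, 0.26 kg. Origin: middle of the flat ceiling of its saddle, which bears on the screen's edge. y along the tube, x from tube (front) to counterweight (back), z up. The saddle is a slot open downwards, 18 mm wide (x -9 to +9): a flared lip down to z = -14 mm in front, a leg behind. Starts upright in the case, axes along the case's, origin 47 mm above the desk, at x = +4.5 mm in the case.
- bar_grip (a point): On the light bar: inside the grip block, 16 mm above the bar's origin. The block reaches x -14 to +14, y -18 to +18, z 0 to 28 mm from the origin and stands clear on both y sides: pinch it along y, from above.
- bar_tube (a point): On the light bar: middle of the tube's axis (x = -31, z = +6 mm from the bar's origin). The tube is 150 mm long (y) and 18 mm thick.
- bar_weight (a point): On the light bar: centre of the counterweight, a heavy cylinder 22 mm thick, 56 mm long (y), at x = +20, z = -30 mm from the bar's origin. It puts the bar's centre of mass about 11 mm behind and 20 mm below the origin, so once let go on a screen the bar leans back by up to 0.2 rad until the weight touches the back of the panel.
- monitor: Fixed small upright monitor. Origin: on the desk, below the middle of the panel; the screen looks to its -x (front), y along the screen, z up. Panel 240 mm wide (y), 12 mm thick (x -6 to +6), from 30 to 180 mm high; thicker behind only below 127 mm (back cover, neck). Foot 110 x 150 x 8 mm.
- monitor_top (a point): Middle of the monitor's flat top edge, 180 mm above the desk. Its axes are the monitor's.
- smartphone: a black smartphone, 146 x 71 x 8 mm, a bystander on the desk; origin at the centre of its underside.
- tape_roll: a roll of masking tape, 100 mm across, 24 mm high, a bystander on the desk; origin at the centre of its underside.
- scissors: scissors, 203 x 92 x 12 mm, a bystander on the desk; origin at the centre of its underside.
- eraser: an eraser, 46 x 23 x 13 mm, a bystander on the desk; origin at the centre of its underside.
- pen: a slim pen, 145 mm long, 9 mm thick, a bystander on the desk; origin at the centre of its underside.
- mug: a two-tone mug, 97 mm high, a bystander on the desk; origin at the centre of its underside.

How it is judged:
By the outcome, as a careful person would: the job done as asked, in the order asked, and still so for the second after the job is handed in, with the robot touching nothing.
It also fails if it takes over 61 s, if anything falls off the work surface, if the arm or the gripper's body presses on something with over 40 N, if the wrist force passes 120 N, or if a joint passes its speed limit or range.

ROBOT

A 6-joint arm with a two-finger parallel gripper is mounted at the origin on a cart in front of the work surface, level with it; the furniture and walls round the work are solid. World frame = base frame: x ahead of the robot, y to its left, z up, the work surface at z = 0. Lengths are in m, angles in degrees, forces in N, time in s.
With the tool pointing down it reaches from about 0.4 to 0.825 m from the base axis. Payload 7 kg.
Tool frame: the origin (TCP) lies on the front face of the gripper's body, between the roots of the fingers; the fingertips stand 66 mm ahead of it and the grasp point (between the pads) lies 47 mm ahead of it (nose_length is the distance from the TCP to the fingertips, in m); y points along the fingers, z is the direction in which the jaws open and shut, and the axes are right-handed (so a half turn about y gives the same grasp; the last joint's range is limited). The gripper opens to 88 mm and grips with 3 to 60 N. Pads are 19 mm wide; open, the fingers measure 130 mm over their backs; the gripper's body (78 mm by 193 mm) begins 47 mm behind the grasp point.
Start: joints at [-55.858, 20.546, 0.682, 0, -70.136, -16.507], TCP at [0.204, -0.643, 0.292] pointing down, gripper open.
Joint ranges: [-176.03, 176.03], [-82.01, 121.73], [-58.28, 71.71], [-173.87, 95.51], [-174.79, -0.11], [-173.66, 173.66]. Speed limits (degrees/s): [136.94, 136.94, 172.46, 180, 180, 180].

INTERFACE

Orientations are given as [roll, pitch, yaw] about the fixed x, y, z axes, in that order (R = Rz(yaw) Ry(pitch) Rx(roll)).
In Python, from plant import get_state, capture, close_job, nose_length gives the robot as it stands.
- The arm moves only by the tool apply_moves, never from a script. Its argument "rows" is a list of rows, each a list of 2 entries, a list of its own where there are three numbers: the shift along the tool's x, y, z in m, then the turn about the tool's y in degrees. In form: [[[tx, ty, tz], yaw], ...]. A call has 1 to 20 rows; each row is the pose to reach, as a shift and turn from the pose commanded when the call began, along the tool's axes at that moment; what a row does not reach only later rows make up. A row lasts 1/8 s, in which the tool goes at most 62.5 mm and 10.7 degrees, less where a joint would pass 70% of its speed; a pose out of reach is approached as far as the arm can. A call with a gripper value outside its range is refused whole. "gripper" is the opening, from 0 (shut) to 1 (fully open), set as the call begins (left out, the last holds). The fingers move at their own pace and stop on an object; "grip_force" is the grip in N (left out, the last holds). Time passes only in rows, so rows that repeat a pose let the fingers close. It gives the time, the measured TCP pose, the force and the opening at its end, in the units of the state.
- get_state(): the state, without advancing time (a new reading comes with each control period).
- capture(name): name is "side" or "top" or "wrist"; returns a dict with "pixels" (400x640x3 uint8, blue, green, red), "z_map" (400x640 float32, m along the optical axis (not along the pixel's ray), 0 where there is no reading), "intrinsics" (3x3 intrinsics, pixels), "rvec" (rotation vector, rad) and "tvec" (3), from world to camera coordinates, as OpenCV has them; the wrist camera has in their place "mount" (4x4, takes a point from camera to tool coordinates, whose origin is the TCP and whose axes are the tool frame's). Camera axes: x right, y down, z forward; pixel columns grow to the right and rows downward; lengths in m; the calibration is good to about 2 mm. A picture is of the moment at which its call begins: read the wrist's pose just before it.
- close_job(): hands the job in, once; it reports no verdict.
The state is a dict: "time_s": time; "joints": joint angles; "qd": joint speeds; "joint_torque": joint torques, N m; "tcp_pos": TCP position; "eef_rot": TCP orientation; "contact_force": force on the tool from outside, world axes, zero at the start; "moment": the same for the moment, N m; "gripper_width": finger opening in m.
Only numpy, scipy, OpenCV 4.12 (cv2) and the standard library are available. Lean on these libraries where they do the work, as an engineer would, in place of code of your own. Each camera call takes 0.05 s, during which the arm holds its last target.

## Working session

There is one attempt and no reset: what is moved stays moved. The work goes in short steps, Python scripts to look and compute and a tool call to move; the robot and the scene stay as the last step left them, time stands still between calls to the robot, and variables do not carry over. Pictures are saved under pics/ and viewed, and the job is handed in when it is done.

Besides the shell and the picture viewer there is one more tool, called after ">>>" as a command line: name --argument value ..., lists and objects as JSON in quotes. apply_moves: Moves the arm, as the interface text tells. Its arguments: {"type":"object","properties":{"rows":{"type":"array"},"gripper":{"type":"number"},"grip_force":{"type":"number"}},"required":["rows"]}

```bash
mkdir -p pics; ls; cat > h.py <<'E'
import numpy as np, cv2
from scipy.spatial.transform import Rotation as R
from plant import get_state, capture, close_job, nose_length
def toolR(s): return R.from_euler('xyz',s['eef_rot'],degrees=True).as_matrix()
def cap(n):
    s=get_state(); c=capture(n); c['s']=s
    if n=='wrist':
        T=np.eye(4);T[:3,:3]=toolR(s);T[:3,3]=s['tcp_pos'];c['T']=T@np.array(c['mount'])
    else:
        Rm=cv2.Rodrigues(np.array(c['rvec'],float))[0];T=np.eye(4);T[:3,:3]=Rm.T;T[:3,3]=-Rm.T@np.array(c['tvec'],float).ravel();c['T']=T
    return c
def cloud(c):
    K=np.array(c['intrinsics']);z=c['z_map'];v,u=np.mgrid[:z.shape[0],:z.shape[1]]
    p=np.stack([(u-K[0,2])/K[0,0]*z,(v-K[1,2])/K[1,1]*z,z],-1)
    w=p@c['T'][:3,:3].T+c['T'][:3,3]; w[z<=0]=np.nan
    return w
def save(c,name):
    cv2.imwrite(f'pics/{name}.png',c['pixels']); np.savez(f'/tmp/{name}.npz',w=cloud(c),px=c['pixels'],T=c['T'],K=c['intrinsics'])
E
python3 - <<'E'
from h import *
print(get_state(),nose_length if not callable(nose_length) else nose_length())
for n in ['side','top','wrist']:
    c=cap(n);save(c,n+'0');print(n,c['T'].round(3).tolist(),np.array(c['intrinsics']).tolist())
E
```

```text
pics
{'time_s': 0.0, 'joints': array([-5.58575372e+01,  2.05911291e+01,  6.35428572e-01, -2.10972582e-02,
       -7.01356444e+01, -1.65088046e+01]), 'qd': array([ 0.03288015, -0.02515209,  0.09569089, -0.03628704,  0.05263418,
        0.01884901]), 'joint_torque': array([ 1.49039308e-03, -5.82712018e+01,  2.93055385e+01,  6.99716359e+00,
        6.83041246e-03, -1.23744012e-04]), 'tcp_pos': array([ 0.20437809, -0.64292665,  0.29123555]), 'eef_rot': array([-8.99067844e+01,  6.94414572e-03,  1.76264793e+01]), 'contact_force': array([0.30536282, 0.66254479, 0.04892939]), 'moment': array([-0.00907507, -0.06088954,  0.01602885]), 'gripper_width': 0.08802737913314648} 0.0656
side [[0.984, -0.077, 0.16, 0.34], [-0.177, -0.505, 0.845, -1.273], [0.015, -0.859, -0.511, 0.906], [0.0, 0.0, 0.0, 1.0]] [[420.4726401461032, 0.0, 319.26041297934313], [0.0, 420.4726401461032, 207.34421221725123], [0.0, 0.0, 1.0]]
top [[-0.004, -0.984, 0.178, 0.353], [-1.0, 0.003, -0.005, 0.015], [0.005, -0.178, -0.984, 1.233], [0.0, 0.0, 0.0, 1.0]] [[421.0005922112618, 0.0, 317.3102313378845], [0.0, 421.0005922112618, 201.0618361951805], [0.0, 0.0, 1.0]]
wrist [[-0.304, 0.918, 0.254, 0.136], [0.953, 0.292, 0.082, -0.665], [0.001, 0.267, -0.964, 0.385], [0.0, 0.0, 0.0, 1.0]] [[352.017492386072, 0.0, 325.57222895500286], [0.0, 352.017492386072, 198.80419856406073], [0.0, 0.0, 1.0]]
```

View pics/top0.png

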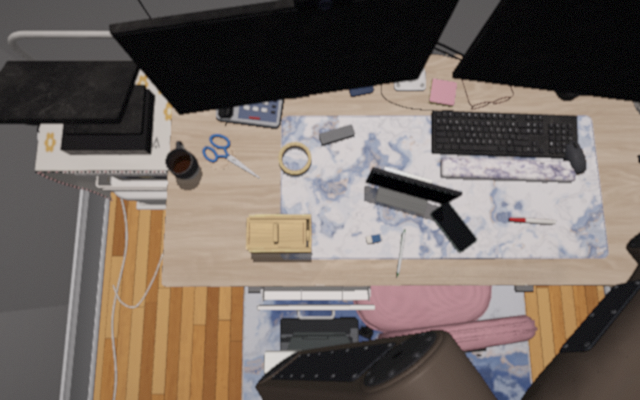

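View pics/side0.png

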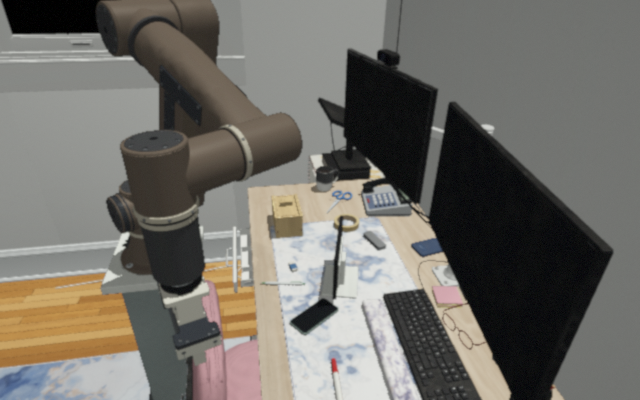

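View pics/wrist0.png

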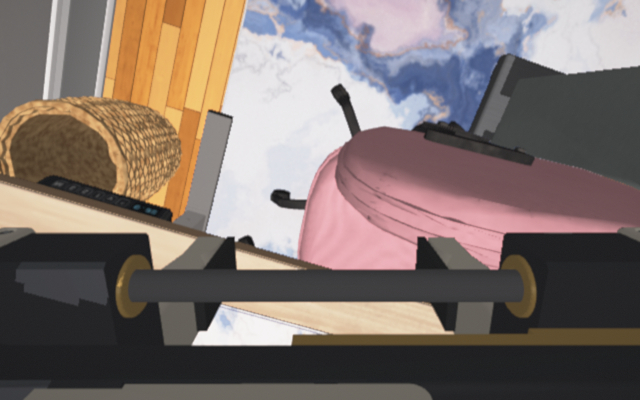

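```bash
python3 - <<'E'
import numpy as np,cv2
d=np.load('/tmp/top0.npz');p=d['px'];w=d['w']
c=p[200:270,230:330];cv2.imwrite('pics/ca.png',cv2.resize(c,None,fx=8,fy=8,interpolation=cv2.INTER_CUBIC))
c=p[150:280,350:490];cv2.imwrite('pics/mo.png',cv2.resize(c,None,fx=5,fy=5,interpolation=cv2.INTER_CUBIC))
z=w[200:270,230:330]
m=(z[...,2]>0.085)&(z[...,2]<0.13)
print(m.sum())
for (u,v) in [(280,233),(265,240),(300,220),(246,235),(312,235),(280,217),(280,252),(320,240),(340,240),(200,250),(375,270),(412,187),(400,270),(400,285)]: print(u,v,w[v,u].round(4))
E
```

```text
1682
280 233 [0.4718 0.1114 0.0849]
265 240 [0.4525 0.1516 0.0884]
300 220 [0.5077 0.057  0.0827]
246 235 [0.4664 0.2037 0.0872]
312 235 [0.4742 0.0246 0.0024]
280 217 [0.5152 0.1115 0.0902]
280 252 [0.4202 0.1108 0.0844]
320 240 [ 0.46    0.0012 -0.0033]
340 240 [ 0.4596 -0.0574 -0.0011]
200 250 [ 0.432   0.3517 -0.0038]
375 270 [ 0.3724 -0.1572  0.0021]
412 187 [ 0.5881 -0.243   0.137 ]
400 270 [ 0.3722 -0.2309 -0.0056]
400 285 [ 3.296e-01 -2.281e-01  2.000e-04]
```

View pics/ca.png

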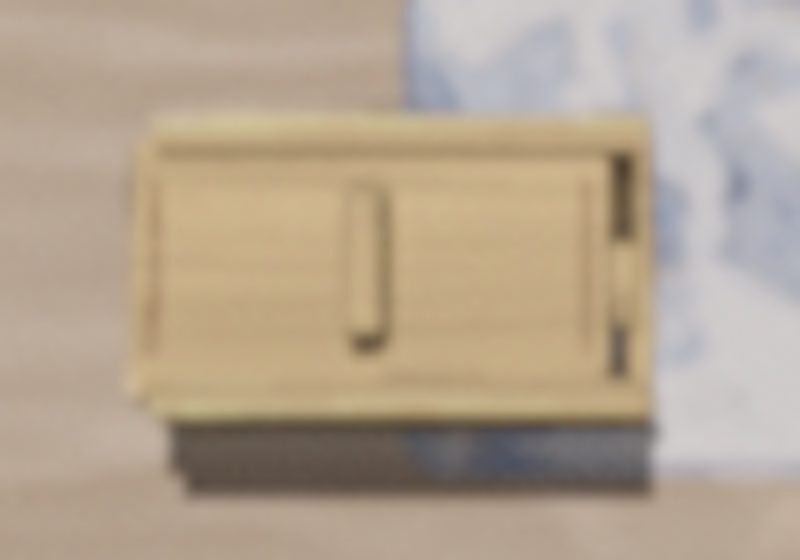

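View pics/mo.png

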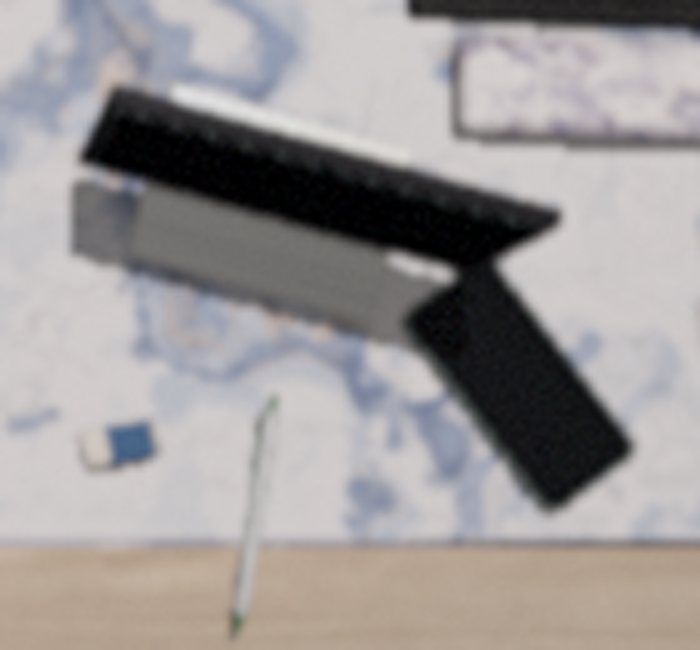

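```bash
python3 - <<'E'
import numpy as np,cv2
d=np.load('/tmp/side0.npz');p=d['px'];w=d['w']
c=p[180:350,260:420];cv2.imwrite('pics/mos.png',cv2.resize(c,None,fx=4.6,fy=3.5,interpolation=cv2.INTER_CUBIC))
d=np.load('/tmp/top0.npz');w=d['w']
m=(w[...,2]>.168)&(w[...,2]<.19)&(w[...,1]<-.05)&(w[...,1]>-.45)&(w[...,0]<.8)&(w[...,0]>.45)
P=w[m];print(len(P),P.min(0),P.max(0))
from numpy.linalg import svd
q=P[:,:2];print(q.mean(0),svd(q-q.mean(0))[2])
for y in np.arange(-.38,-.1,.02):
  s=P[abs(P[:,1]-y)<.006]; print(round(y,3),len(s),s.mean(0).round(4) if len(s) else '')
E
```

```text
552 [ 0.55512391 -0.36022381  0.16807794] [ 0.63273879 -0.13015169  0.18910696]
[ 0.59245544 -0.24508496] [[-0.28289569 -0.95915068]
 [-0.95915068  0.28289569]]
-0.38 0 
-0.36 14 [ 0.5606 -0.3571  0.1803]
-0.34 29 [ 0.5647 -0.3398  0.1791]
-0.32 31 [ 0.5705 -0.3196  0.1797]
-0.3 28 [ 0.5765 -0.2996  0.1791]
-0.28 26 [ 0.5819 -0.2801  0.1791]
-0.26 27 [ 0.5882 -0.2598  0.1791]
-0.24 29 [ 0.5937 -0.2403  0.1793]
-0.22 28 [ 0.5998 -0.2197  0.1796]
-0.2 30 [ 0.6057 -0.2004  0.1793]
-0.18 30 [ 0.6115 -0.1802  0.1794]
-0.16 28 [ 0.6174 -0.1601  0.1804]
-0.14 30 [ 0.6236 -0.1396  0.1787]
-0.12 0 
-0.1 0
```

View pics/mos.png

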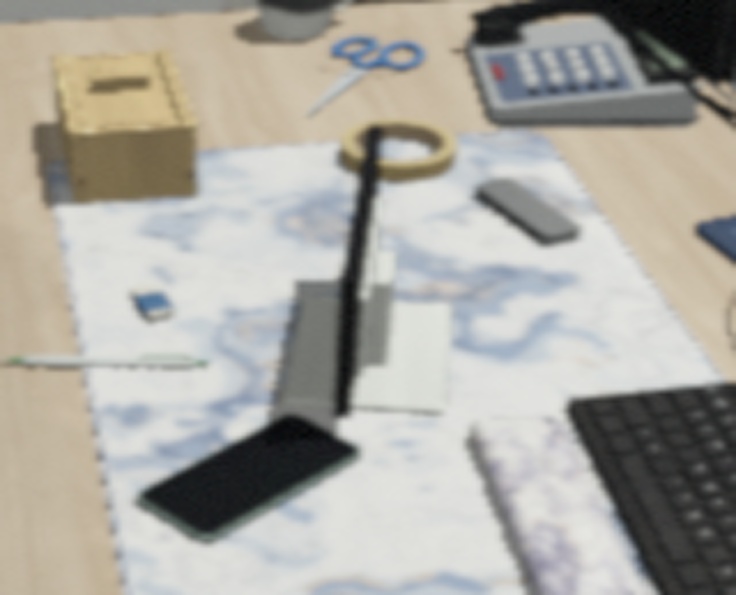

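```bash
python3 - <<'E'
import numpy as np,cv2
for n in ['top0','side0']:
  w=np.load(f'/tmp/{n}.npz')['w']
  m=(w[...,2]>.2)&(w[...,0]>.45)
  for y in np.arange(-.8,.6,.1):
    s=w[m&(abs(w[...,1]-y)<.05)]
    if len(s): print(n,y.round(2),len(s),s[:,0].min().round(3),s[:,2].max().round(3), s[s[:,0].argmin()].round(3))
w=np.load('/tmp/top0.npz')['w']
z=w[195:275,225:330];P=z[(z[...,2]>.07)&(z[...,2]<.12)]
q=P[:,:2].astype(np.float32);print(cv2.minAreaRect(q))
r=P[P[:,2]>.098];print(len(r),r.mean(0),r.min(0),r.max(0))
E
```

```text
top0 -0.8 58 0.772 0.302 [ 0.772 -0.771  0.272]
top0 -0.7 1123 0.773 0.434 [ 0.773 -0.75   0.291]
top0 -0.6 3134 0.786 0.571 [ 0.786 -0.65   0.367]
top0 -0.5 4976 0.8 0.604 [ 0.8   -0.546  0.373]
top0 -0.4 4573 0.815 0.589 [ 0.815 -0.449  0.306]
top0 -0.3 1516 0.828 0.57 [ 0.828 -0.35   0.334]
top0 -0.2 3332 0.812 0.593 [ 0.812 -0.151  0.451]
top0 -0.1 4284 0.797 0.612 [ 0.797 -0.052  0.598]
top0 -0.0 4861 0.758 0.666 [0.758 0.042 0.659]
top0 0.1 5290 0.765 0.62 [0.765 0.15  0.345]
top0 0.2 5362 0.749 0.62 [0.749 0.249 0.522]
top0 0.3 5023 0.735 0.62 [0.735 0.338 0.496]
top0 0.4 40 0.96 0.388 [0.96  0.408 0.373]
top0 0.5 2228 0.709 0.303 [0.709 0.516 0.289]
side0 -0.8 7345 0.76 0.609 [ 0.76  -0.849  0.493]
side0 -0.7 8330 0.774 0.609 [ 0.774 -0.749  0.32 ]
side0 -0.6 7907 0.789 0.706 [ 0.789 -0.645  0.407]
side0 -0.5 9698 0.803 0.844 [ 0.803 -0.549  0.424]
side0 -0.4 8170 0.817 0.841 [ 0.817 -0.449  0.338]
side0 -0.3 5045 0.832 0.833 [ 0.832 -0.349  0.598]
side0 -0.2 6182 0.813 0.825 [ 0.813 -0.15   0.605]
side0 -0.1 4653 0.78 0.816 [ 0.78  -0.052  0.648]
side0 -0.0 4023 0.761 0.809 [0.761 0.037 0.654]
side0 0.1 3004 0.767 0.801 [0.767 0.149 0.423]
side0 0.2 2684 0.75 0.793 [0.75  0.244 0.481]
side0 0.3 2349 0.737 0.785 [0.737 0.328 0.454]
side0 0.4 986 0.954 0.776 [0.954 0.395 0.658]
side0 0.5 933 0.713 0.769 [0.713 0.504 0.282]
((0.4703328311443329, 0.1155378669500351), (0.17790649831295013, 0.10142786800861359), 89.9487533569336)
113 [0.46997425 0.12305119 0.10446009] [0.41968788 0.02925222 0.09818552] [0.51693211 0.19266297 0.11175436]
```

>>> apply_moves --rows '[[[0.05, -0.028, 0.025], 10], [[0.1, -0.028, 0.05], 20], [[0.15, -0.028, 0.076], 30], [[0.2, -0.028, 0.102], 34], [[0.25, -0.028, 0.127], 34], [[0.3, -0.028, 0.153], 34], [[0.35, -0.028, 0.178], 34], [[0.4, -0.028, 0.204], 34], [[0.45, -0.028, 0.23], 34], [[0.496, -0.028, 0.255], 34], [[0.496, -0.028, 0.255], 34], [[0.496, -0.028, 0.255], 34]]'

```text
time_s: 1.65
tcp_pos: [0.5998, -0.2497, 0.3197]
eef_rot: [-90.0, 0.1, -16.3]
contact_force: [-0.2, -0.2, -0.1]
gripper_width: 0.0879
```

```bash
python3 - <<'E'
from h import *
c=cap('wrist');save(c,'wm')
E
```

```text
(no output)
```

View pics/wm.png

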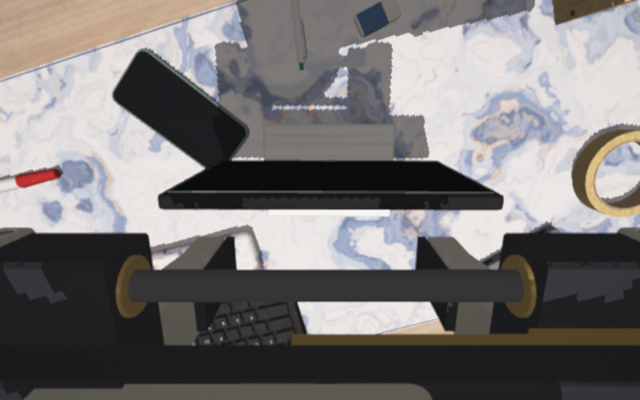

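```bash
python3 - <<'E'
from h import *
d=np.load('/tmp/wm.npz');w=d['w'];T=d['T'];K=d['K'];px=d['px']
c=px[150:220,150:330];cv2.imwrite('pics/wma.png',cv2.resize(c,None,fx=4.4,fy=4.4,interpolation=cv2.INTER_CUBIC))
c=px[150:220,330:510];cv2.imwrite('pics/wmb.png',cv2.resize(c,None,fx=4.4,fy=4.4,interpolation=cv2.INTER_CUBIC))
g=w[150:225,140:520]
m=(g[...,2]>.175)&(g[...,2]<.186);P=g[m];print(len(P),P[:,2].mean(),cv2.minAreaRect(P[:,:2].astype(np.float32)))
for u in (200,260,330,400,460):
  print(u,[(v,w[v,u].round(4).tolist()) for v in range(186,214,2)])
E
```

```text
6099 0.17987302702690103 ((0.5950939059257507, -0.2456541210412979), (0.23900535702705383, 0.012988233007490635), 73.85948944091797)
200 [(186, [0.5623, -0.3354, 0.1615]), (188, [0.5631, -0.334, 0.1661]), (190, [0.5635, -0.3314, 0.1736]), (192, [0.5645, -0.3309, 0.176]), (194, [0.5653, -0.3298, 0.1799]), (196, [0.5667, -0.3305, 0.1796]), (198, [0.5679, -0.3306, 0.1804]), (200, [0.5691, -0.331, 0.1808]), (202, [0.5703, -0.3312, 0.1815]), (204, [0.5719, -0.3322, 0.1804]), (206, [0.5733, -0.333, 0.1798]), (208, [0.5747, -0.3336, 0.1796]), (210, [0.6106, -0.4139, 0.0008]), (212, [0.6131, -0.4152, 0.0002])]
260 [(186, [0.5748, -0.2934, 0.1605]), (188, [0.5751, -0.2922, 0.1673]), (190, [0.5756, -0.2914, 0.1721]), (192, [0.5764, -0.2912, 0.1748]), (194, [0.5772, -0.2909, 0.178]), (196, [0.5781, -0.2908, 0.18]), (198, [0.5793, -0.291, 0.1809]), (200, [0.5807, -0.2916, 0.1804]), (202, [0.582, -0.292, 0.1809]), (204, [0.5836, -0.2928, 0.1794]), (206, [0.5846, -0.2929, 0.181]), (208, [0.5864, -0.2939, 0.1791]), (210, [0.6314, -0.3435, 0.0001]), (212, [0.6335, -0.3441, 0.0012])]
330 [(186, [0.58
[... 710 characters left out ...]
6, -0.1995, 0.1806]), (202, [0.6088, -0.1999, 0.1812]), (204, [0.6104, -0.2001, 0.1803]), (206, [0.6115, -0.2005, 0.1812]), (208, [0.6133, -0.2007, 0.1802]), (210, [0.6793, -0.1786, 0.0006]), (212, [0.6816, -0.1793, 0.0011])]
460 [(186, [0.6168, -0.1513, 0.1584]), (188, [0.6155, -0.1541, 0.1666]), (190, [0.6154, -0.1558, 0.1711]), (192, [0.6155, -0.1572, 0.1749]), (194, [0.6159, -0.1584, 0.1778]), (196, [0.6165, -0.1593, 0.1799]), (198, [0.6179, -0.1596, 0.18]), (200, [0.6191, -0.16, 0.1805]), (202, [0.6205, -0.1602, 0.1805]), (204, [0.6213, -0.1609, 0.182]), (206, [0.6235, -0.1606, 0.1801]), (208, [0.6245, -0.1612, 0.1812]), (210, [0.6993, -0.1085, 0.0021]), (212, [0.7019, -0.1089, 0.002])]
```

View pics/wma.png

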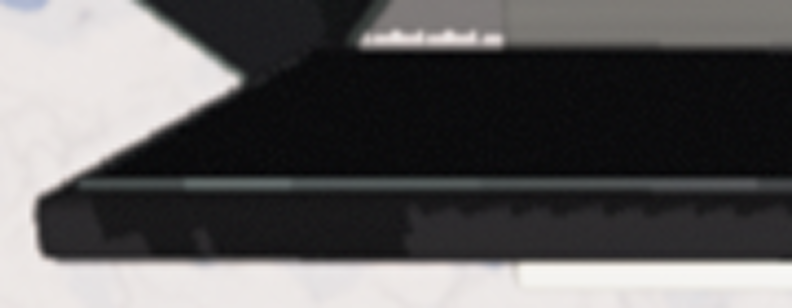

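View pics/wmb.png

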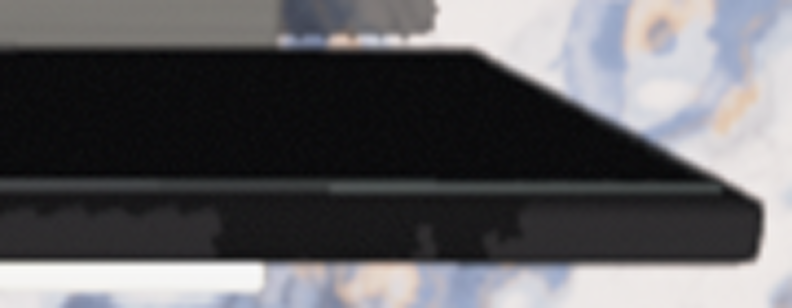

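>>> apply_moves --rows '[[[-0.028, 0.0, 0.046], -5], [[-0.057, 0.0, 0.092], -10], [[-0.085, 0.0, 0.138], -16.3], [[-0.113, 0.005, 0.184], -16.3], [[-0.142, 0.01, 0.23], -16.3], [[-0.17, 0.015, 0.276], -16.3], [[-0.199, 0.02, 0.322], -16.3], [[-0.199, 0.02, 0.322], -16.3], [[-0.199, 0.02, 0.322], -16.3]]'

```text
time_s: 2.82
tcp_pos: [0.4996, 0.1143, 0.3005]
eef_rot: [-90.0, -0.0, -0.1]
contact_force: [0.2, -0.8, -0.4]
gripper_width: 0.0877
```

```bash
python3 - <<'E'
from h import *
c=cap('wrist');save(c,'wc')
E
```

```text
(no output)
```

View pics/wc.png

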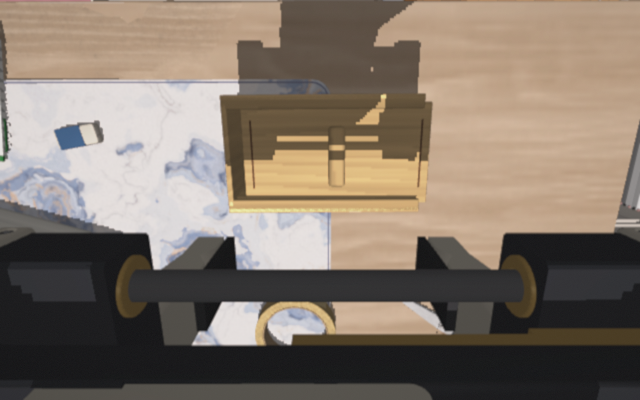

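```bash
python3 - <<'E'
from h import *
d=np.load('/tmp/wc.npz');w=d['w'];px=d['px']
c=px[85:220,210:445];cv2.imwrite('pics/wca.png',cv2.resize(c,None,fx=3.4,fy=3.4,interpolation=cv2.INTER_CUBIC))
g=w[85:220,210:445]
P=g[(g[...,2]>.0885)&(g[...,2]<.096)];print(len(P),cv2.minAreaRect(P[:,:2].astype(np.float32)))
P=g[(g[...,2]>.07)&(g[...,2]<.12)];print(len(P),cv2.minAreaRect(P[:,:2].astype(np.float32)))
r=g[(g[...,2]>.1)&(g[...,2]<.12)];print(len(r),r.mean(0),cv2.minAreaRect(r[:,:2].astype(np.float32)))
for v in (105,115,150,190,200,207):
  print(v,[(u,w[v,u].round(4).tolist()) for u in (222,228,236,250,300,330,337,345,400,420,426,431)])
T=np.load('/tmp/top0.npz')['w']
for u,v in [(257,178),(205,150),(180,178),(168,230),(165,280),(246,240)]: print(u,v,T[v,u].round(3))
E
```

```text
6289 ((0.4725729823112488, 0.11126571893692017), (0.1021326333284378, 0.1704145222902298), 0.4144984483718872)
23444 ((0.4725431501865387, 0.11538948118686676), (0.1021326333284378, 0.1786622554063797), 0.4144984483718872)
997 [0.47177488 0.12237298 0.10405989] ((0.4728286862373352, 0.12241052091121674), (0.049867402762174606, 0.013625218532979488), 0.4982219636440277)
105 [(222, [0.4307, 0.0281, 0.0923]), (228, [0.4307, 0.0329, 0.0919]), (236, [0.4307, 0.0396, 0.092]), (250, [0.4307, 0.0514, 0.0933]), (300, [0.4308, 0.0926, 0.0923]), (330, [0.4308, 0.1174, 0.0921]), (337, [0.4308, 0.1232, 0.093]), (345, [0.4308, 0.1299, 0.0916]), (400, [0.4308, 0.1752, 0.0927]), (420, [0.4308, 0.1919, 0.0921]), (426, [0.4309, 0.1988, 0.0852]), (431, [0.4309, 0.2026, 0.0868])]
115 [(222, [0.4388, 0.0273, 0.092]), (228, [0.439, 0.0309, 0.0866]), (236, [0.44, 0.0313, 0.0607]), (250, [0.4391, 0.0492, 0.0849]), (300, [0.4391, 0.0919, 0.0843]), (330, [0.4391, 0.1175, 0.0848]), (337, [nan, nan, nan]), (345, [0.4391, 0.1303, 0.0853]), (400, [0.4391, 0.1774, 0.0844]), (420, [0.4392, 0.1945, 0.0843]), (426, [
[... 1129 characters left out ...]
, [0.5127, 0.1801, 0.0912]), (420, [0.5148, 0.2, 0.084]), (426, [0.5393, 0.2313, -0.0031]), (431, [0.539, 0.2368, -0.002])]
207 [(222, [0.5467, -0.0072, 0.0003]), (228, [0.5467, -0.0002, 0.0005]), (236, [0.5188, 0.0337, 0.0925]), (250, [0.519, 0.0461, 0.0921]), (300, [0.5188, 0.0909, 0.0928]), (330, [0.5186, 0.1177, 0.0934]), (337, [0.5184, 0.1239, 0.0939]), (345, [0.5194, 0.1312, 0.0909]), (400, [0.5186, 0.18, 0.0935]), (420, [0.5477, 0.2247, -0.0025]), (426, [0.5476, 0.2317, -0.0023]), (431, [0.5474, 0.2373, -0.0016])]
257 178 [ 0.647  0.19  -0.002]
205 150 [0.733 0.348 0.005]
180 178 [0.632 0.4   0.061]
168 230 [0.49  0.446 0.003]
165 280 [ 0.346  0.448 -0.003]
246 240 [0.453 0.204 0.084]
```

View pics/wca.png

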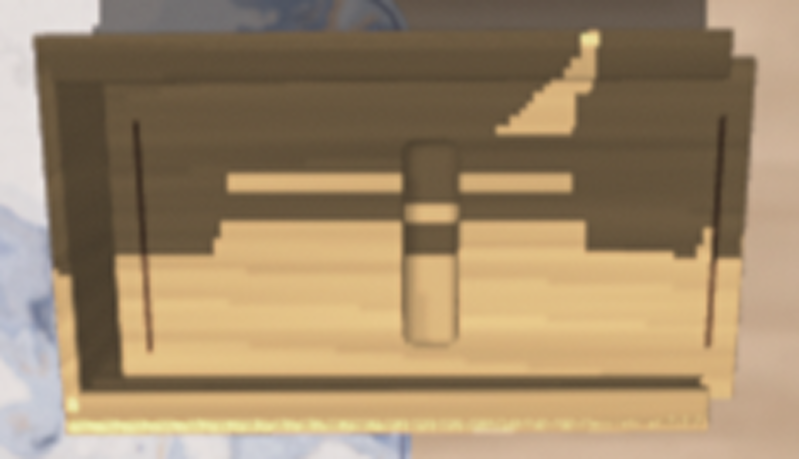

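>>> apply_moves --rows '[[[-0.014, 0.03, 0.004], -0.5], [[-0.027, 0.08, 0.008], -0.5], [[-0.027, 0.12, 0.008], -0.5], [[-0.027, 0.14, 0.008], -0.5], [[-0.027, 0.148, 0.008], -0.5], [[-0.027, 0.148, 0.008], -0.5], [[-0.027, 0.148, 0.008], -0.5]]' --gripper 0.6

```text
time_s: 3.75
tcp_pos: [0.4734, 0.123, 0.1531]
eef_rot: [-90.0, -0.1, 0.4]
contact_force: [0.1, 0.2, 0.2]
gripper_width: 0.0529
```

```bash
python3 - <<'E'
from h import *
s=get_state();print(s['contact_force'],s['tcp_pos'],s['gripper_width'])
c=cap('wrist');save(c,'w3')
E
```

```text
[0.14763831 0.19743963 0.17483395] [0.47339002 0.12304566 0.1531209 ] 0.052941289039547736
```

View pics/w3.png

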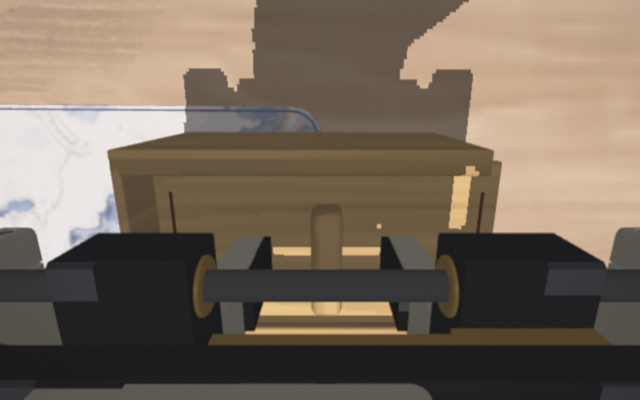

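>>> apply_moves --rows '[[[0, 0, 0], 0], [[0, 0, 0], 0], [[0, 0, 0], 0], [[0, 0, 0], 0], [[0, 0, 0], 0], [[0, 0, 0], 0]]' --gripper 0 --grip_force 30

```text
time_s: 4.55
tcp_pos: [0.4727, 0.1231, 0.1522]
eef_rot: [-90.0, 0.0, 0.4]
contact_force: [-1.2, 0.3, 1.4]
gripper_width: 0.0139
```

>>> apply_moves --rows '[[[0, -0.001, 0.005], 0], [[0, -0.001, 0.015], 0], [[0, -0.001, 0.03], 0], [[0, -0.001, 0.045], 0], [[0, -0.001, 0.06], 0], [[0, -0.001, 0.06], 0]]'

```text
time_s: 5.3
tcp_pos: [0.4723, 0.1845, 0.1531]
eef_rot: [-90.0, -0.0, 0.5]
contact_force: [-0.2, 0.4, -1.2]
gripper_width: 0.0138
```

>>> apply_moves --rows '[[[0, 0, 0.015], 0], [[0, 0, 0.035], 0], [[0, 0, 0.055], 0], [[0, 0, 0.075], 0], [[0, 0, 0.095], 0], [[0, 0, 0.11], 0], [[0, 0, 0.125], 0], [[0, 0, 0.125], 0]]'

```text
time_s: 6.3
tcp_pos: [0.4713, 0.3091, 0.153]
eef_rot: [-90.0, -0.0, 0.5]
contact_force: [-0.7, 0.5, -0.6]
gripper_width: 0.014
```

```bash
python3 - <<'E'
from h import *
s=get_state();print(s['contact_force'],s['tcp_pos'],s['gripper_width'])
c=cap('wrist');save(c,'w4');c=cap('top');save(c,'t4')
cv2.imwrite('pics/t4c.png',cv2.resize(c['pixels'][130:300,150:350],None,fx=3.5,fy=3.5,interpolation=cv2.INTER_CUBIC))
E
```

```text
[-0.67120335  0.494588   -0.56626115] [0.47131102 0.30914492 0.15304621] 0.014003064085906312
```

View pics/w4.png

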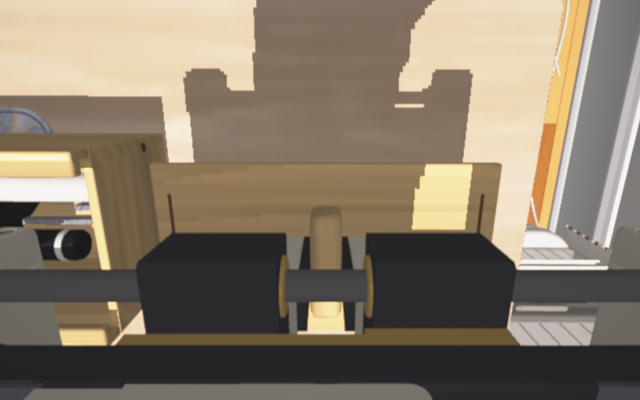

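View pics/t4c.png

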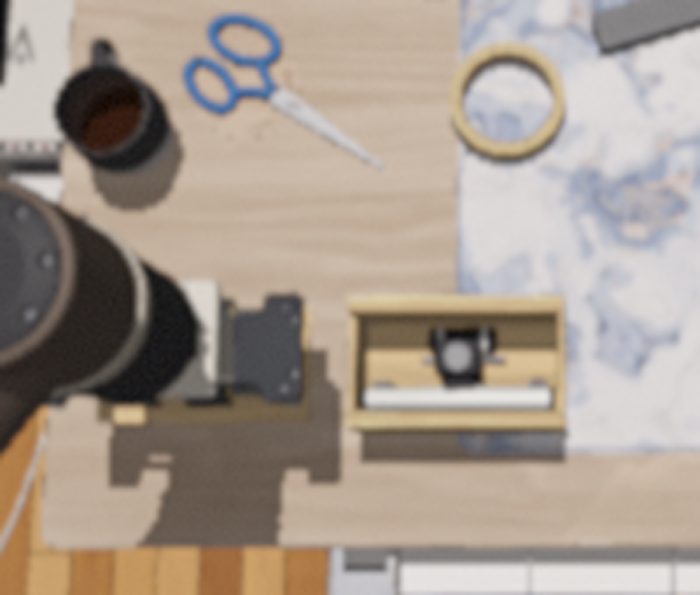

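>>> apply_moves --rows '[[[0, 0.01, 0.005], 0], [[0, 0.03, 0.01], 0.4], [[0, 0.05, 0.01], 0.4], [[0, 0.065, 0.01], 0.4], [[0, 0.073, 0.01], 0.4], [[0, 0.077, 0.01], 0.4], [[0, 0.077, 0.01], 0.4], [[0, 0.077, 0.01], 0.4]]'

```text
time_s: 7.4
tcp_pos: [0.4715, 0.3183, 0.0767]
eef_rot: [-90.0, -0.0, 0.0]
contact_force: [0.1, -1.3, -1.2]
gripper_width: 0.0137
```

>>> apply_moves --rows '[[[0, 0.001, 0], 0], [[0, 0.002, 0], 0], [[0, 0.003, 0], 0], [[0, 0.0035, 0], 0], [[0, 0.0035, 0], 0]]'

```text
time_s: 8.02
tcp_pos: [0.4712, 0.3181, 0.0726]
eef_rot: [-90.0, 0.0, 0.0]
contact_force: [-0.6, 1.6, -1.7]
gripper_width: 0.0137
```

>>> apply_moves --rows '[[[0, 0.0005, 0], 0], [[0, 0.001, 0], 0], [[0, 0.0015, 0], 0], [[0, 0.002, 0], 0], [[0, 0.002, 0], 0]]'

```text
time_s: 8.65
tcp_pos: [0.4712, 0.3181, 0.0708]
eef_rot: [-90.0, -0.0, 0.0]
contact_force: [-0.7, -1.2, 1.5]
gripper_width: 0.0139
```

>>> apply_moves --rows '[[[0, 0.0005, 0], 0], [[0, 0.001, 0], 0], [[0, 0.001, 0], 0]]'

```text
time_s: 9.02
tcp_pos: [0.4712, 0.3181, 0.0708]
eef_rot: [-90.0, -0.0, 0.1]
contact_force: [-5.1, -2.6, 12.1]
gripper_width: 0.0136
```

>>> apply_moves --rows '[[[0, -0.0008, 0], 0], [[0, -0.0008, 0], 0], [[0, -0.0008, 0], 0], [[0, -0.0008, 0], 0]]' --gripper 0.6

```text
time_s: 9.52
tcp_pos: [0.4712, 0.318, 0.0703]
eef_rot: [-90.0, 0.0, 0.0]
contact_force: [0.8, 0.8, -0.7]
gripper_width: 0.0479
```

>>> apply_moves --rows '[[[0, -0.02, 0], 0], [[0, -0.07, 0], 0], [[0, -0.12, 0], 0], [[0, -0.17, 0], 0], [[0, -0.2, 0], 0], [[0, -0.2, 0], 0]]'

```text
time_s: 10.28
tcp_pos: [0.472, 0.3189, 0.2734]
eef_rot: [-89.8, -0.2, 0.0]
contact_force: [0.3, -0.7, -1.3]
gripper_width: 0.0528
```

```bash
python3 - <<'E'
from h import *
s=get_state();print(s['contact_force'],s['tcp_pos'],s['gripper_width'])
c=cap('wrist');save(c,'w5')
w=cloud(c);g=w[100:260]
P=g[(g[...,2]>-.001)&(g[...,2]<.01)&(g[...,1]>.2)&(g[...,1]<.44)&(g[...,0]<.53)&(g[...,0]>.4)];print(len(P),P[:,2].mean(),cv2.minAreaRect(P[:,:2].astype(np.float32)))
E
```

```text
[ 0.32442841 -0.73103294 -1.2526389 ] [0.4719861  0.31885059 0.27335745] 0.05279279712260339
13312 0.0028287116729557304 ((0.4650174379348755, 0.3197994530200958), (0.23967550694942474, 0.12951675057411194), 89.82649230957031)
```

View pics/w5.png

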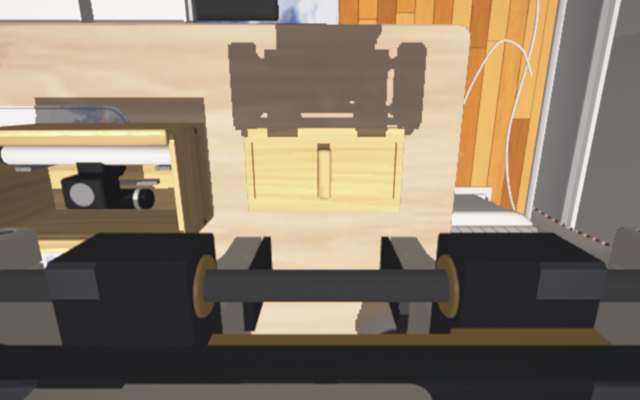

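>>> apply_moves --rows '[[[0.007, 0, -0.04], 0], [[0.014, 0, -0.09], 0], [[0.021, 0, -0.14], 0], [[0.028, 0, -0.19], 0], [[0.028, 0, -0.206], 0], [[0.028, 0, -0.206], 0], [[0.028, 0, -0.206], 0]]' --gripper 0.8

```text
time_s: 11.2
tcp_pos: [0.4993, 0.1127, 0.27]
eef_rot: [-90.0, 0.0, 0.1]
contact_force: [-0.4, 0.6, -0.8]
gripper_width: 0.07
```

```bash
python3 - <<'E'
from h import *
s=get_state();print(s['tcp_pos'],s['gripper_width'])
c=cap('wrist');save(c,'w6')
cv2.imwrite('pics/w6c.png',cv2.resize(c['pixels'][85:230,205:445],None,fx=3.3,fy=3.3,interpolation=cv2.INTER_CUBIC))
E
```

```text
[0.49931088 0.11273434 0.26997363] 0.06997726857067037
```

View pics/w6c.png

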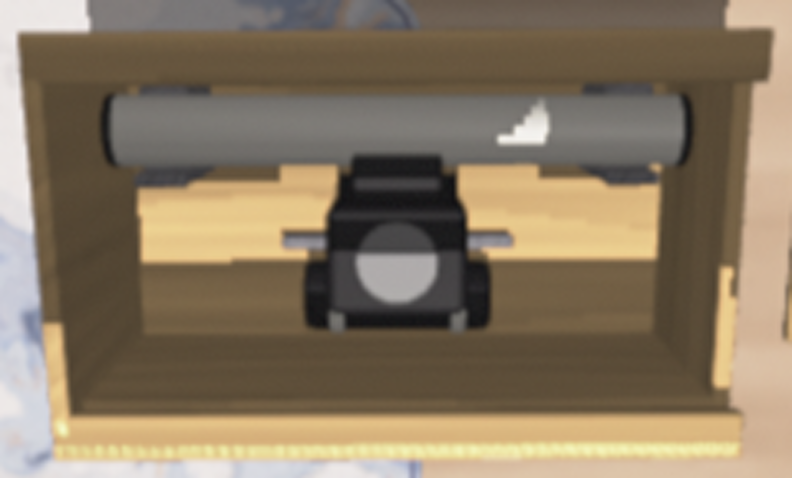

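```bash
python3 - <<'E'
from h import *
d=np.load('/tmp/w6.npz');w=d['w']
g=w[85:230,205:445]
def at(cx,cy): return g[int(cy/3.3),int(cx/3.3)].round(4)
for p in [(395,260),(395,230),(340,260),(455,260),(300,240),(495,240),(395,175),(150,130),(395,130),(650,130),(315,300),(480,300)]: print(p,at(*p))
P=g[(g[...,2]>.071)&(g[...,2]<.08)&(abs(g[...,1]-.111)<.035)&(g[...,0]>.455)&(g[...,0]<.5)];print(len(P),P[:,2].mean(),cv2.minAreaRect(P[:,:2].astype(np.float32)))
P=g[(g[...,2]>.04)&(g[...,2]<.066)&(g[...,0]<.458)&(g[...,0]>.43)&(g[...,1]<.19)&(g[...,1]>.034)];print(len(P),P[:,1].min(),P[:,1].max(),P[:,2].max())
E
```

```text
(395, 260) [0.4762 0.1108 0.0768]
(395, 230) [0.4689 0.1108 0.0763]
(340, 260) [0.4766 0.0975 0.0748]
(455, 260) [0.4763 0.1256 0.0762]
(300, 240) [0.4808 0.0816 0.0142]
(495, 240) [0.4807 0.1413 0.0141]
(395, 175) [0.4575 0.1107 0.0603]
(150, 130) [0.4458 0.0488 0.0628]
(395, 130) [0.4457 0.1107 0.0623]
(650, 130) [0.4455 0.1751 0.0626]
(315, 300) [0.4961 0.0873 0.0289]
(480, 300) [0.4961 0.1357 0.0284]
1410 0.07547301504021987 ((0.476772665977478, 0.11130248010158539), (0.0275886133313179, 0.03555440157651901), 1.1275601387023926)
4095 0.03587942358965002 0.18659224731317975 0.0649744681026429
```

>>> apply_moves --rows '[[[-0.012, 0.02, -0.001], -0.3], [[-0.0225, 0.06, -0.0015], -0.3], [[-0.0225, 0.1, -0.0015], -0.3], [[-0.0225, 0.125, -0.0015], -0.3], [[-0.0225, 0.143, -0.0015], -0.3], [[-0.0225, 0.152, -0.0015], -0.3], [[-0.0225, 0.156, -0.0015], -0.3], [[-0.0225, 0.156, -0.0015], -0.3], [[-0.0225, 0.156, -0.0015], -0.3]]'

```text
time_s: 12.38
tcp_pos: [0.4772, 0.1108, 0.1151]
eef_rot: [-90.0, -0.1, 0.3]
contact_force: [-0.4, 0.7, 0.1]
gripper_width: 0.07
```

```bash
python3 - <<'E'
from h import *
s=get_state();print(s['tcp_pos'],s['gripper_width'],s['contact_force'])
c=cap('wrist');save(c,'w7')
E
```

```text
[0.47717536 0.11084548 0.11509118] 0.07004772992743274 [-0.41647384  0.71393126  0.06471219]
```

View pics/w7.png

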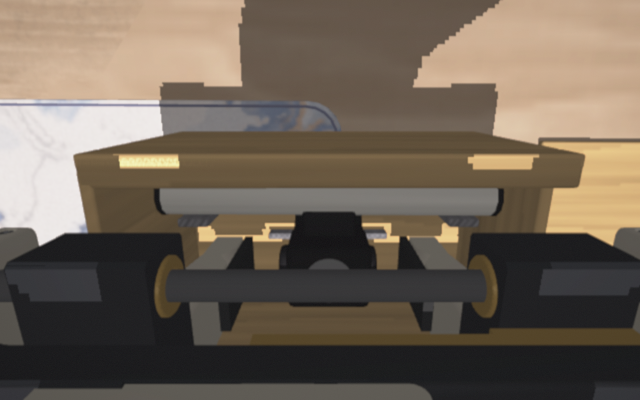

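Fingers straddle the grip block with clear space on both sides (block at u≈290–372, fingers at ≈240 and ≈425). Close firmly and lift.

>>> apply_moves --rows '[[[0, 0, 0], 0], [[0, 0, 0], 0], [[0, 0, 0], 0], [[0, 0, 0], 0], [[0, 0, 0], 0], [[0, 0, 0], 0]]' --gripper 0 --grip_force 45

```text
time_s: 13.18
tcp_pos: [0.4769, 0.1107, 0.1145]
eef_rot: [-90.0, -0.0, 0.3]
contact_force: [1.3, 0.3, 1.4]
gripper_width: 0.0361
```

>>> apply_moves --rows '[[[0, -0.005, 0], 0], [[0, -0.015, 0], 0], [[0, -0.03, 0], 0], [[0, -0.05, 0], 0], [[0, -0.08, 0], 0], [[0, -0.12, 0], 0], [[0, -0.16, 0], 0], [[0, -0.19, 0], 0], [[0, -0.21, 0], 0], [[0, -0.21, 0], 0], [[0, -0.21, 0], 0]]'

```text
time_s: 14.55
tcp_pos: [0.4762, 0.1103, 0.3236]
eef_rot: [-90.0, 0.1, 0.3]
contact_force: [-0.6, -0.7, -3.5]
gripper_width: 0.0357
```

```bash
python3 - <<'E'
from h import *
s=get_state();print(s['tcp_pos'],s['gripper_width'],s['contact_force'])
c=cap('wrist');save(c,'w8')
w=cloud(c);g=w
for v in (185,195,200,210,220,230,240,245,250): print(v,[ (u,g[v,u].round(3).tolist()) for u in (180,330,480)])
c=cap('side');save(c,'s8')
cv2.imwrite('pics/s8c.png',cv2.resize(c['pixels'][90:250,240:440],None,fx=3.6,fy=3.6,interpolation=cv2.INTER_CUBIC))
E
```

```text
[0.47622162 0.11033938 0.3236052 ] 0.035724847782127686 [-0.5835513  -0.70143682 -3.49036115]
185 [(180, [0.44, 0.046, 0.268]), (330, [0.439, 0.111, 0.269]), (480, [0.439, 0.176, 0.269])]
195 [(180, [0.443, 0.048, 0.272]), (330, [0.443, 0.111, 0.271]), (480, [0.443, 0.176, 0.27])]
200 [(180, [0.445, 0.047, 0.272]), (330, [0.445, 0.111, 0.271]), (480, [0.445, 0.176, 0.272])]
210 [(180, [0.45, 0.047, 0.271]), (330, [0.45, 0.112, 0.271]), (480, [0.449, 0.177, 0.27])]
220 [(180, [0.548, -0.072, -0.0]), (330, [0.455, 0.112, 0.27]), (480, [0.547, 0.305, -0.004])]
230 [(180, [0.561, -0.073, 0.001]), (330, [0.459, 0.112, 0.27]), (480, [0.56, 0.306, -0.004])]
240 [(180, [0.438, 0.073, 0.335]), (330, [0.463, 0.112, 0.273]), (480, [0.437, 0.148, 0.336])]
245 [(180, [0.437, 0.075, 0.34]), (330, [0.463, 0.112, 0.278]), (480, [0.437, 0.147, 0.339])]
250 [(180, [0.438, 0.075, 0.34]), (330, [0.463, 0.112, 0.283]), (480, [0.437, 0.145, 0.341])]
```

View pics/w8.png

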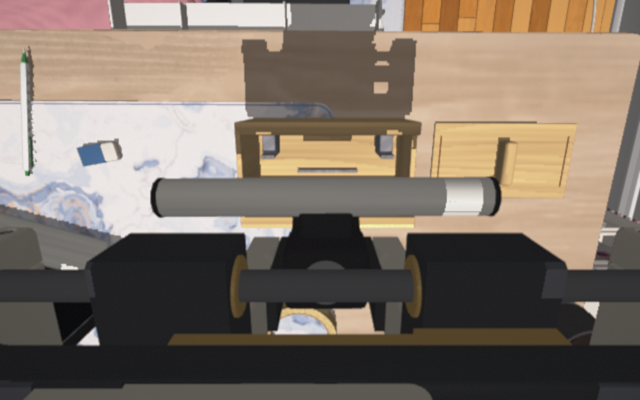

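View pics/s8c.png

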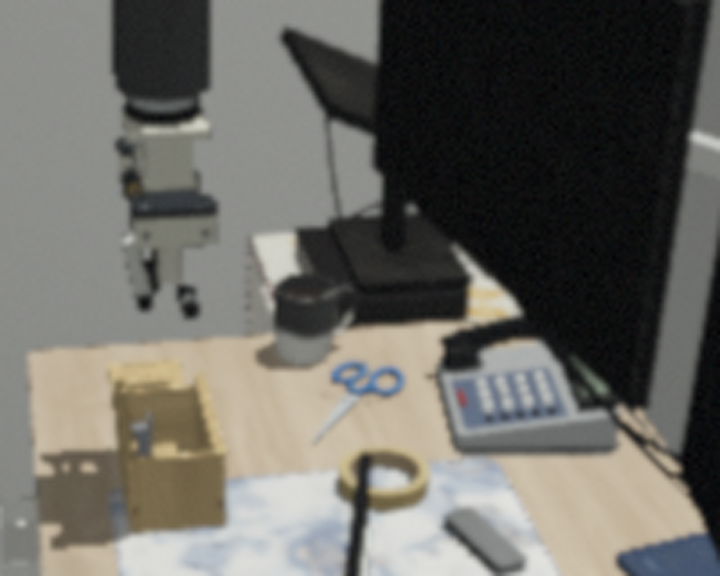

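>>> apply_moves --rows '[[[0.005, 0, -0.015], 1], [[0.015, 0, -0.045], 3], [[0.027, 0, -0.082], 5], [[0.039, 0, -0.119], 7], [[0.051, 0, -0.156], 9], [[0.063, 0, -0.192], 11], [[0.075, 0, -0.229], 13], [[0.087, 0, -0.266], 15], [[0.099, 0, -0.302], 16], [[0.109, 0, -0.333], 16.4], [[0.117, 0, -0.357], 16.4], [[0.117, 0, -0.357], 16.4], [[0.117, 0, -0.357], 16.4], [[0.117, 0, -0.357], 16.4]]'

```text
time_s: 16.4
tcp_pos: [0.5957, -0.2453, 0.3244]
eef_rot: [-90.0, 0.0, -16.0]
contact_force: [-0.8, 0.3, -2.6]
gripper_width: 0.0359
```

```bash
cat > look.py <<'E'
import sys
from h import *
n=sys.argv[1]
s=get_state();print(s['tcp_pos'],s['eef_rot'],s['gripper_width'],s['contact_force'])
c=cap('wrist');save(c,'w'+n)
cs=cap('side');save(cs,'s'+n)
cv2.imwrite(f'pics/s{n}c.png',cv2.resize(cs['pixels'][130:330,250:450],None,fx=3,fy=3,interpolation=cv2.INTER_CUBIC))
ct=cap('top');save(ct,'t'+n)
cv2.imwrite(f'pics/t{n}c.png',cv2.resize(ct['pixels'][130:290,340:500],None,fx=3.5,fy=3.5,interpolation=cv2.INTER_CUBIC))
E
python3 look.py 9
```

```text
[ 0.59572024 -0.24531056  0.32442315] [-8.99974115e+01  1.16108404e-02 -1.60382076e+01] 0.03586489916065835 [-0.83686391  0.28192779 -2.56910912]
```

View pics/w9.png

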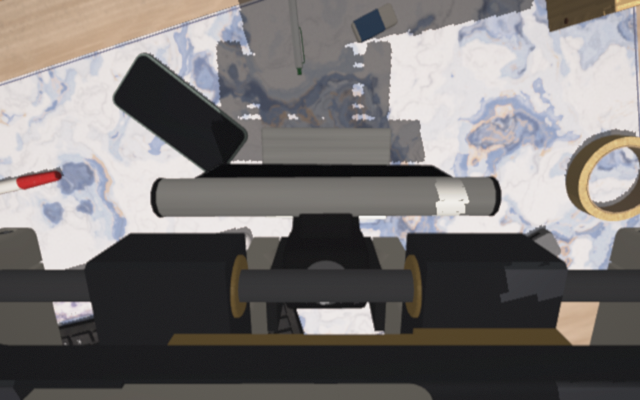

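View pics/s9c.png

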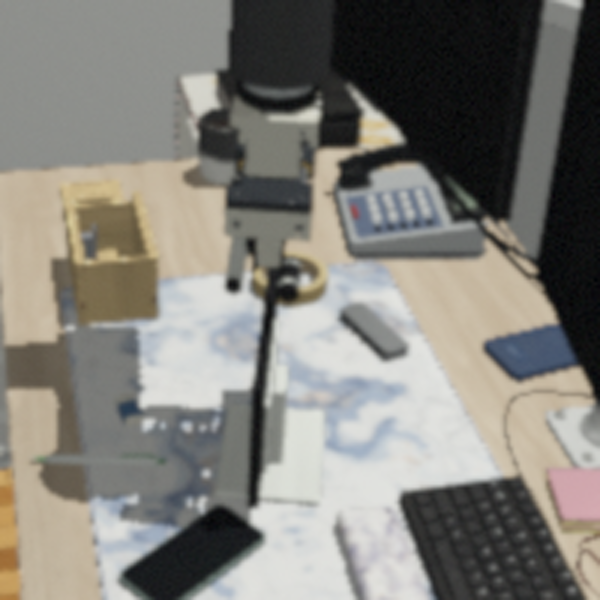

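>>> apply_moves --rows '[[[0, 0.01, 0], 0.1], [[0, 0.022, 0], 0.1], [[0, 0.03, 0], 0.1], [[0, 0.036, 0], 0.1], [[0, 0.042, 0], 0.1], [[0, 0.048, 0], 0.1], [[0, 0.053, 0], 0.1], [[0, 0.055, 0], 0.1], [[0, 0.055, 0], 0.1]]'

```text
time_s: 17.68
tcp_pos: [0.596, -0.2457, 0.2694]
eef_rot: [-90.0, 0.0, -16.2]
contact_force: [0.2, -0.3, -1.8]
gripper_width: 0.0354
```

```bash
python3 look.py 10; python3 - <<'E'
import numpy as np
d=np.load('/tmp/w10.npz');w=d['w']
for u in (200,250,330,410,460):
  print(u,[(v,w[v,u].round(4).tolist()) for v in range(150,236,6)])
w=np.load('/tmp/top0.npz')['w']
m=(w[...,2]>.178)&(w[...,2]<.183)&(w[...,1]<-.14)&(w[...,1]>-.35)&(w[...,0]<.8)&(w[...,0]>.45)
P=w[m];print(len(P),P.mean(0),np.polyfit(P[:,1]+.2457,P[:,0],1))
E
```

```text
[ 0.5959523  -0.24573623  0.26944542] [-9.00035829e+01  1.27776015e-03 -1.61615059e+01] 0.03537316852324594 [ 0.20877543 -0.32539133 -1.78167704]
200 [(150, [0.5372, -0.3607, 0.0088]), (156, [0.5429, -0.363, 0.0088]), (162, [0.5485, -0.365, 0.0095]), (168, [0.5543, -0.3674, 0.0091]), (174, [0.5568, -0.3554, 0.0443]), (180, [0.5436, -0.2883, 0.2121]), (186, [0.5458, -0.2883, 0.2144]), (192, [0.5481, -0.2888, 0.2156]), (198, [0.5505, -0.2894, 0.2165]), (204, [0.5529, -0.2901, 0.2173]), (210, [0.5556, -0.2915, 0.2164]), (216, [0.5589, -0.2941, 0.2129]), (222, [0.5702, -0.3124, 0.1753]), (228, [0.5723, -0.3114, 0.1803]), (234, [0.5498, -0.2668, 0.2771])]
250 [(150, [0.5517, -0.3144, 0.0008]), (156, [0.5576, -0.3165, 0.0007]), (162, [0.5635, -0.3188, -0.0001]), (168, [0.5693, -0.3204, 0.0016]), (174, [0.5702, -0.3123, 0.04]), (180, [0.5498, -0.2676, 0.2108]), (186, [0.5518, -0.2675, 0.2147]), (192, [0.5538, -0.2677, 0.2171]), (198, [0.5563, -0.2684, 0.2175]), (204, [0.5588, -0.2694, 0.2173]), (210, [0.5616, -0.2706, 0.2163]), (216, [0.5769, -0.2869, 0.1666]), (222, [0.5782, -0.2856, 0.174
[... 971 characters left out ...]
, -0.1967, 0.1656]), (222, [0.6035, -0.1987, 0.174]), (228, [0.6046, -0.2003, 0.1797]), (234, [0.5653, -0.2143, 0.2761])]
460 [(150, [0.6117, -0.1071, 0.0004]), (156, [0.6182, -0.1076, -0.0014]), (162, [0.624, -0.1092, 0.0001]), (168, [0.6301, -0.1105, 0.0007]), (174, [0.6367, -0.1113, -0.0004]), (180, [0.5751, -0.1791, 0.2122]), (186, [0.5768, -0.1804, 0.2149]), (192, [0.5789, -0.1814, 0.2166]), (198, [0.581, -0.1823, 0.2179]), (204, [0.5839, -0.1826, 0.2173]), (210, [0.5872, -0.1826, 0.2159]), (216, [0.6121, -0.1679, 0.1641]), (222, [0.6115, -0.1714, 0.1737]), (228, [0.6122, -0.1738, 0.1799]), (234, [0.5685, -0.202, 0.277])]
297 [ 0.59354243 -0.24570595  0.18071589] [0.29290171 0.59354417]
```

View pics/w10.png

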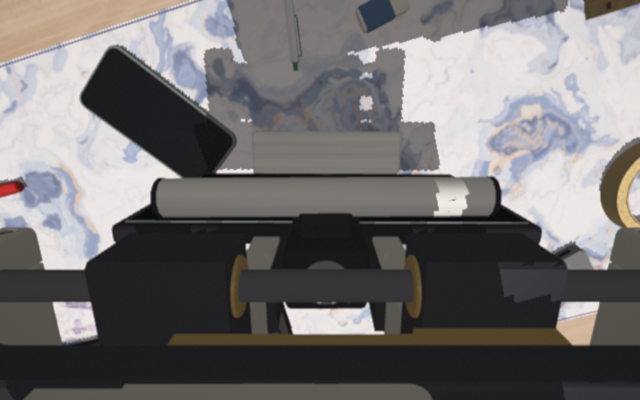

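View pics/s10c.png

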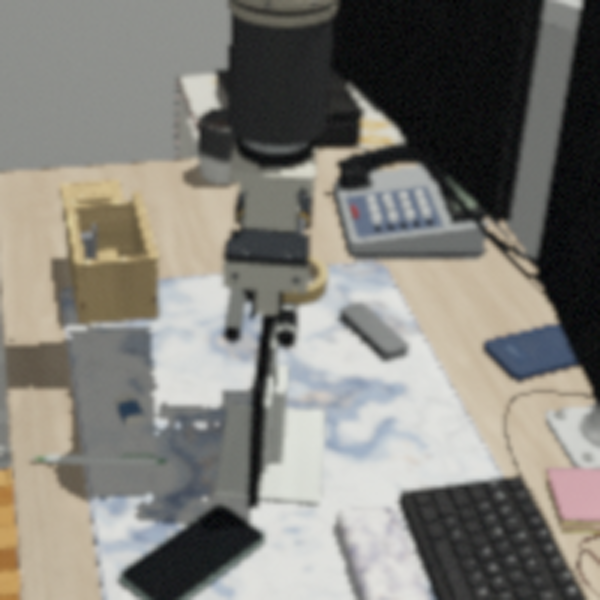

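>>> apply_moves --rows '[[[0, 0.002, 0], 0], [[0, 0.004, 0], 0], [[0, 0.006, 0], 0], [[0, 0.008, 0], 0], [[0, 0.01, 0], 0], [[0, 0.01, 0], 0]]'

```text
time_s: 18.58
tcp_pos: [0.5958, -0.2457, 0.2592]
eef_rot: [-90.0, 0.0, -16.2]
contact_force: [-0.3, -0.5, -1.8]
gripper_width: 0.0358
```

>>> apply_moves --rows '[[[0, 0.0015, 0], 0], [[0, 0.003, 0], 0], [[0, 0.0045, 0], 0], [[0, 0.006, 0], 0], [[0, 0.0075, 0], 0], [[0, 0.0085, 0], 0], [[0, 0.0085, 0], 0]]'

```text
time_s: 19.45
tcp_pos: [0.5959, -0.2457, 0.2509]
eef_rot: [-90.0, 0.0, -16.2]
contact_force: [0.6, -0.0, -2.7]
gripper_width: 0.0359
```

>>> apply_moves --rows '[[[0, 0.0005, 0], 0], [[0, 0.001, 0], 0], [[0, 0.0015, 0], 0], [[0, 0.002, 0], 0], [[0, 0.0025, 0], 0], [[0, 0.0025, 0], 0]]'

```text
time_s: 20.2
tcp_pos: [0.5959, -0.2457, 0.2484]
eef_rot: [-90.0, 0.0, -16.2]
contact_force: [-0.2, 0.3, -3.1]
gripper_width: 0.0359
```

>>> apply_moves --rows '[[[0, 0.0005, 0], 0], [[0, 0.001, 0], 0], [[0, 0.001, 0], 0]]'

```text
time_s: 20.58
tcp_pos: [0.5959, -0.2457, 0.2476]
eef_rot: [-90.0, -0.0, -16.2]
contact_force: [-0.1, -0.5, -1.2]
gripper_width: 0.0357
```

>>> apply_moves --rows '[[[0, 0.0003, 0], 0], [[0, 0.0006, 0], 0], [[0, 0.0006, 0], 0]]'

```text
time_s: 20.95
tcp_pos: [0.5959, -0.2457, 0.2475]
eef_rot: [-90.0, -0.0, -16.2]
contact_force: [-3.5, 2.1, 5.6]
gripper_width: 0.0354
```

>>> apply_moves --rows '[[[0, -0.0003, 0], 0], [[0, -0.0003, 0], 0]]'

```text
time_s: 21.2
tcp_pos: [0.596, -0.2458, 0.2476]
eef_rot: [-90.0, -0.0, -16.2]
contact_force: [-3.3, 1.6, 5.8]
gripper_width: 0.036
```

```bash
python3 look.py 11
```

```text
[ 0.59595188 -0.24575548  0.24756864] [-9.00027833e+01 -1.91957864e-02 -1.61598998e+01] 0.0360285580230891 [-3.27798918  1.60769703  5.79509993]
```

View pics/w11.png

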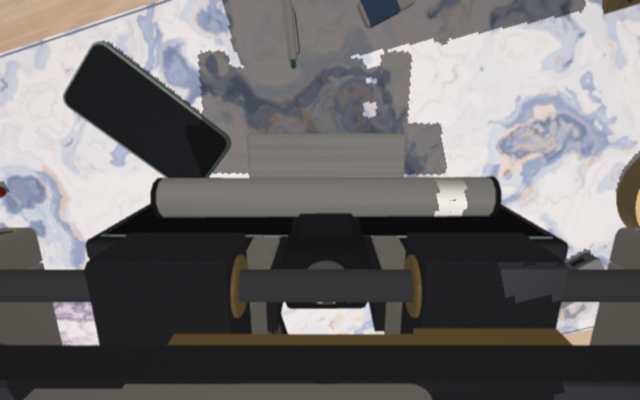

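View pics/s11c.png

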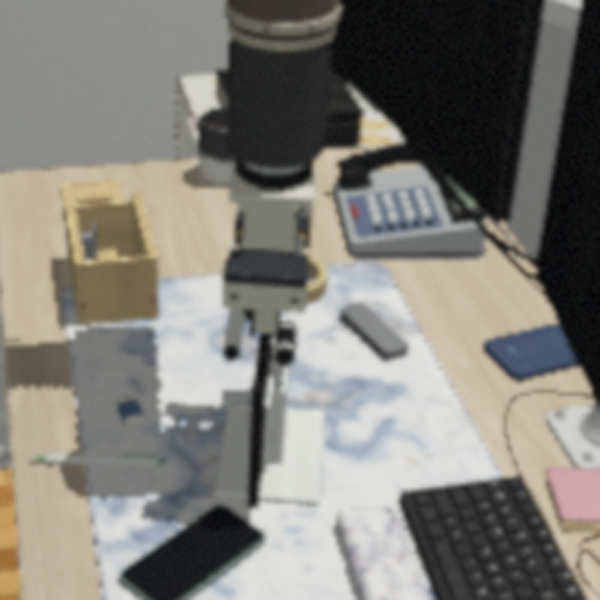

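The side view shows the tube end in front of the panel at about (232,352) and the weight behind it at about (285,350). The edge carries the bar, so I'll release.

>>> apply_moves --rows '[[[0, 0, 0], 0], [[0, 0, 0], 0], [[0, 0, 0], 0], [[0, 0, 0], 0], [[0, 0, 0], 0], [[0, 0, 0], 0]]' --gripper 0.7

```text
time_s: 22.1
tcp_pos: [0.596, -0.2457, 0.2472]
eef_rot: [-90.0, -0.0, -16.2]
contact_force: [-0.7, -0.9, -0.9]
gripper_width: 0.0615
```

```bash
python3 look.py 12
```

```text
[ 0.59596774 -0.24574358  0.24717451] [-8.99996348e+01 -4.09836711e-03 -1.61638295e+01] 0.061527402905559345 [-0.69499094 -0.90286991 -0.89183465]
```

View pics/w12.png

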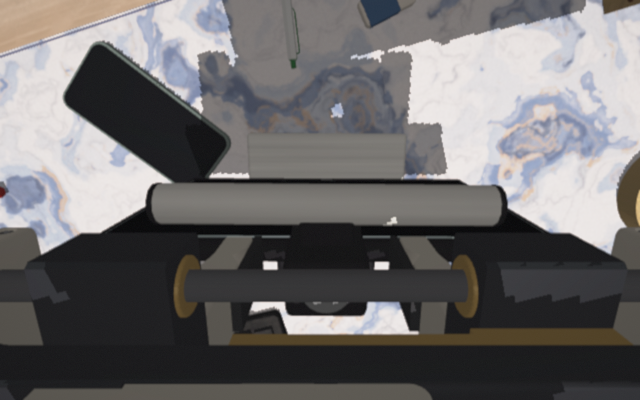

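View pics/s12c.png

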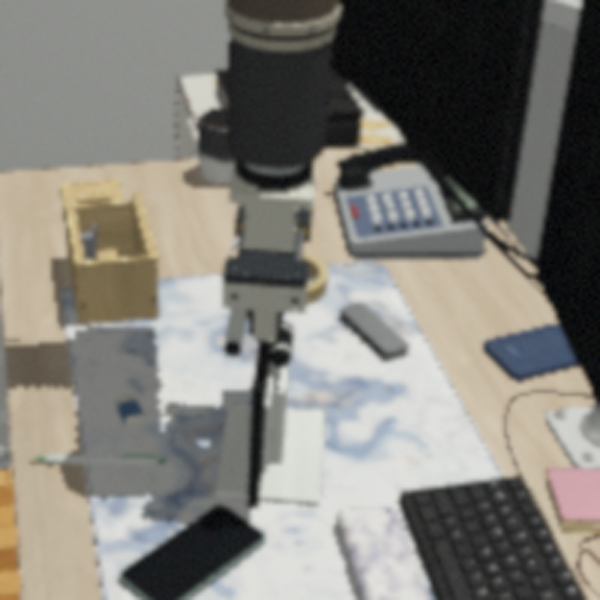

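>>> apply_moves --rows '[[[0, -0.005, 0], 0], [[0, -0.015, 0], 0], [[0, -0.03, 0], 0], [[0, -0.06, 0], 0], [[0, -0.1, 0], 0], [[0, -0.13, 0], 0], [[0, -0.13, 0], 0], [[0, -0.13, 0], 0]]'

```text
time_s: 23.25
tcp_pos: [0.5957, -0.2456, 0.3774]
eef_rot: [-90.0, -0.0, -16.2]
contact_force: [-0.8, -0.2, -0.7]
gripper_width: 0.0611
```

```bash
python3 look.py 13; python3 - <<'E'
from h import *
w=np.load('/tmp/w13.npz')['w'];n=np.array([.9606,-.278]);t=np.array([.278,.9606]);c=np.array([.5957,-.2459])
g=w[120:260]
d=g[...,:2]-c; a=d@n;b=d@t
def rep(m,nm): print(nm,m.sum(),'x',a[m].min().round(4),a[m].max().round(4),'y',b[m].min().round(4),b[m].max().round(4),'z',g[...,2][m].min().round(4),g[...,2][m].max().round(4))
rep((g[...,2]>.185)&(g[...,2]<.225)&(a<-.018)&(a>-.06)&(abs(b)<.12),'tube')
rep((g[...,2]>.19)&(g[...,2]<.225)&(a>-.014)&(a<.05)&(abs(b)<.05),'block')
m=(g[...,2]>.19)&(g[...,2]<.225)&(a<-.018)&(a>-.06)&(abs(b)<.12)
for y in (-.06,-.03,0,.03,.06):
  k=m&(abs(b-y)<.004); 
  if k.sum(): i=np.argmax(np.where(k,g[...,2],-1));print(y,a.ravel()[i].round(4),g[...,2].ravel()[i].round(4),a[k].mean().round(4))
E
```

```text
[ 0.59570935 -0.24558395  0.37743478] [-8.99752977e+01 -1.64388678e-02 -1.61671708e+01] 0.06114407803330671 [-0.82581672 -0.21611775 -0.6799031 ]
tube 4364 x -0.0379 -0.018 y -0.0753 0.0755 z 0.1876 0.2023
block 1905 x -0.0139 0.0186 y -0.0181 0.0177 z 0.1901 0.2119
-0.06 -0.0312 0.2016 -0.0297
-0.03 -0.0297 0.2015 -0.0297
0 -0.0266 0.2016 -0.0283
0.03 -0.0274 0.2017 -0.0291
0.06 -0.0266 0.2015 -0.0288
```

View pics/w13.png

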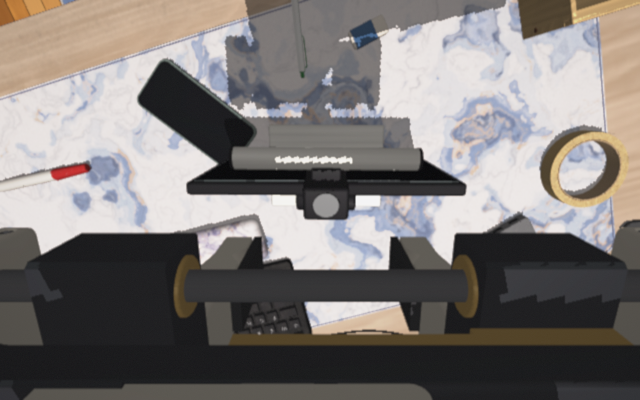

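View pics/s13c.png

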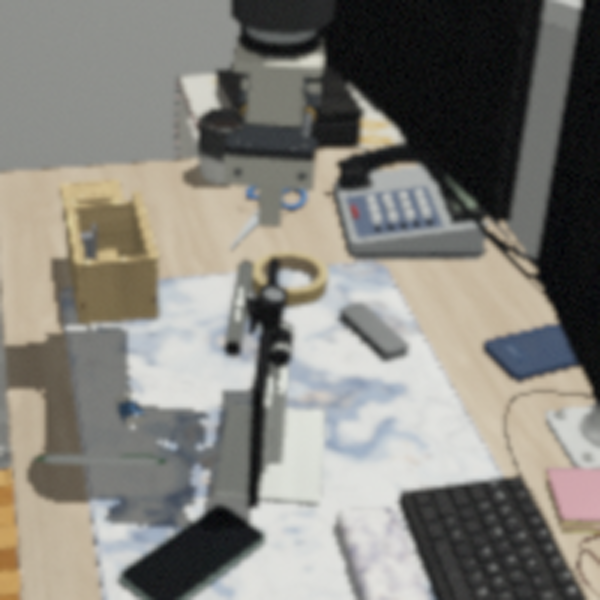

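```bash
python3 - <<'E'
from h import *
c=cap('top');save(c,'tf')
E
```

```text
(no output)
```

View pics/tf.png

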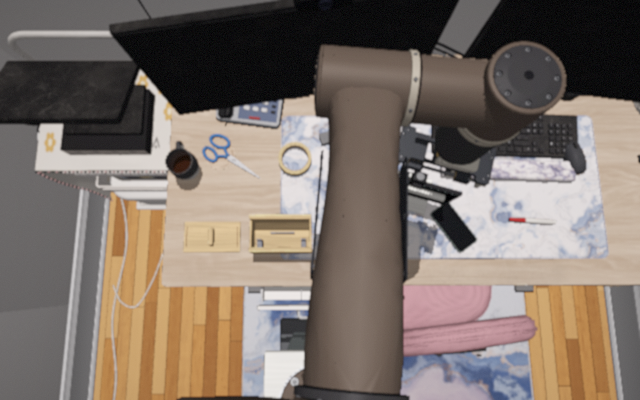

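The lid lies flat at (212,237), clear of the desk edge. The scissors, tape, mug and phone are where they started, and the robot isn't touching anything. I'm handing the job in.

```bash
python3 -c "
from plant import *
print(close_job())"
```

```text
the job is handed in; nothing more can be done
None
```

The light bar is hanging on the small monitor, and I handed the job in at about 23 s. I slid the lid fully out and set it down flat on the bare desk. I then lifted the bar out, lowered it onto the middle of the monitor's top edge until the edge carried it, released it and withdrew straight up.

**Last checks:**
- **Bar position:** the tube is centred on the screen to within about 1 mm (ends at −75 and +76 mm) and level along its length. It is square to the screen to within about 1°. The tube is in front and the weight behind, and the bar leans back slightly, as expected once released.
- **Forces:** the readings between moves peaked at about 13 N as the lid touched the desk and 7 N as the bar met the monitor.
- **Other things on the desk:** the scissors, tape, mug and phone are where they started. In the last overhead picture the arm hid the eraser and pen. They showed in the wrist and side views with no sign of having moved, but I did not measure them.

**Disagreements:** my estimates of the panel's centre line, front to back, differed by about 1–2 mm between camera views. That is inside the 3 mm of slack on each side of the saddle, and the bar went on without any sideways force until it touched down. At touchdown there was a sideways reading of about 4 N, which was gone after release.

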